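# Clamp a whole-mount wax block, label to the front

### The arm

A 6-joint arm with a two-finger parallel gripper is mounted at the origin on the work surface. World frame = base frame: x ahead of the robot, y to its left, z up, the work surface at z = 0. Lengths are in m, angles in rad, forces in N, time in s.
With the tool pointing down it reaches from about 0.4 to 0.825 m from the base axis. Payload 7 kg.
Tool frame: the origin (TCP) lies at the centre of the arm's flange, where the gripper is bolted on; the fingertips stand 178 mm ahead of it and the grasp point (between the pads) lies 159 mm ahead of it; z points along the fingers, y is the line along which they close (so a half turn about z gives the same grasp; the last joint's range is limited). The gripper opens to 88 mm and grips with 3 to 60 N. Pads are 19 mm wide; open, the fingers measure 130 mm over their backs; the gripper's body (78 mm by 193 mm) begins 47 mm behind the grasp point.
Start: joints at [0.288, 0.359, 0.012, 0, -1.224, -0.288], TCP at [0.675, -0, 0.405] pointing down, gripper open.
Joint ranges: [-3.07, 3.07], [-1.43, 2.12], [-1.02, 1.25], [-3.03, 1.67], [-3.05, -0], [-3.03, 3.03]. Speed limits (rad/s): [2.39, 2.39, 3.01, 3.14, 3.14, 3.14].

### API

Orientations are given as a rotation vector (axis times angle).
In Python, from rig import arm gives the robot as it stands.
- The arm moves only by the shell command python3 -m creep 'ROWS' [FORCE]. ROWS is text: rows parted by semicolons, each of 5 numbers parted by spaces: the shift along the tool's x, y, z normalised to -1 to 1, where 1 is 0.25 m, then the turn about the tool's z normalised to -1 to 1, where 1 is 90 degrees, then the opening, from 0 (shut) to 1 (fully open). In form: dx dy dz yaw claw; .... A call has 1 to 20 rows; each row shifts and turns the commanded pose from where the row before left it, along the tool's axes as they then stand; what a row does not reach is not made up. A row lasts 1/12 s, in which the tool goes at most 41.7 mm and 7.16 degrees, less where a joint would pass 70% of its speed; a pose out of reach is approached as far as the arm can. A call with a number of a shift or a turn outside -1 to 1 is refused whole. A call with a gripper value outside its range is refused whole. The fingers move at their own pace and stop on an object; FORCE is the grip in N (left out, the last holds). Time passes only in rows, so rows that do not move let the fingers close. It gives the time, the measured TCP pose, the force, the opening and the grip force at its end, in the units of the state.
- arm.state(): the state, without advancing time (a new reading comes with each control period).
- arm.read_camera(name): name is "scene" or "side" or "wrist"; returns a dict with "frame" (480x640x3 uint8, red, green, blue), "mtx" (3x3 intrinsics, pixels), "R" (3x3) and "t" (3): a world point X has camera coordinates R X + t. Camera axes: x right, y down, z forward; pixel columns grow to the right and rows downward; lengths in m; the calibration is good to about 2 mm. The wrist camera is an equidistant fisheye: a pixel r from the principal point sees the ray r / f radians off the axis. A picture is of the moment at which its call begins. There is no depth.
- arm.hand_in(): hands the job in; it is judged then, once.
Trained networks look in a picture, given as the dict that the camera call returned (one of the last four; its "shot" number tells which), for a name from the list of things; names that differ only in an ending like _2 or _b are one class to them, and where a whole thing is asked for, a point or a joint stands for the part that bears it (a point fixed in the world has none). Each returns a list of dicts, best first, with "confidence" (0 to 1); they miss things now and then, are a little off and sometimes report something else, mostly with a low value. They report only what shows in the picture. A call takes as long as a camera call. They do not tell look-alikes from the thing itself.
- arm.recognise(picture, name): "xyz" ([x, y, z] in m, in world coordinates, good to about 4 mm: the middle of the surface that is visible of it).
- arm.silhouettes(picture, name): "region" (480x640 bool, what is visible of it).
The state is a dict: "t": time; "qpos": joint angles; "qvel": joint speeds; "effort": joint torques, N m; "position": TCP position; "tool_rot": TCP orientation; "wrist_force": force on the tool from outside, world axes, zero at the start; "moment": the same for the moment, N m; "finger_gap": finger opening in m; "grasp_force": force on a finger pad.
Only numpy, scipy, OpenCV 4.12 (cv2) and the standard library are available. Lean on these libraries where they do the work, as an engineer would, in place of code of your own. Each camera call takes 0.05 s, during which the arm holds its last target. There are 200 camera calls.

### The job

In the block clamp, turn the wax block flat on the bed until its sloped label end points to the clamp's front (the robot's side) and it sits square between the jaws, centred on the sprung pad. Then wind the handwheel by its crank knob, without pushing on the jaw or the pad itself, until the block is held against the fixed stop with the sprung pad pushed in about halfway; never drive the pad fully in. Let go and leave the other things on the bench where they are.

Things in the scene. Friction and masses are not known exactly. Their poses are not given: they have to be found in the camera images.
- clamp: Bench clamp, fixed to the bench. Grey bed plate 170 mm (x) by 420 mm (y), 30 mm thick; the block lies and slides on its flat top (z = 30 mm). Origin on the bench under the plate; +x points away from the robot (front = -x), +y runs along the bed from the handwheel to the fixed stop. Stop, jaw and pad are centred on x = 0, the wheel axis is at x = 0, y = -185 mm.
- block: Wax block on a pale cassette: 78 mm long (x), 52 wide (y), 34 high; cassette walls 16 mm high, wax above 46 wide; 0.11 to 0.21 kg. Origin: centre of the underside; the last 24 mm at -x are the sloped label end. Wanted: axes along the clamp's, label to the clamp's -x, long sides to stop and pad. Starts turned 0.9 to 1.7 rad counter-clockwise from that.
- label_end (a point): Near the lower edge of the block's sloped label end, 35 mm from the block's origin along its -x, 9 mm above the underside.
- crank_knob (a point): Grip point of the crank knob: on the knob's axis, 117 mm above the bench, 62 mm from the wheel axis. Black, round, upright, 24 mm diameter, 48 mm tall (top 139 mm above the bench). It spins freely on its pin, so it can be held from above (firmly, or it slips out) with a fixed hand direction, or pushed, while the wheel goes round.
- wheel_axis (a point): Point on the upright axis of the handwheel, at the height of crank_knob (117 mm above the bench). The wheel lies flat, rim radius 62 mm, rim and hub tops about 90 mm above the bench.
- handwheel (a joint): Angle of the handwheel (rad), growing clockwise seen from above. It starts between 0 and 1.9 and can turn to 15; it stays where it is left (2 to 3 N at the knob turns it). The jaw moves 8 mm per rad (50 mm per turn), clockwise towards the stop.
- jaw (a joint): Travel of the jaw towards the stop (m), 0 to 0.12, always 0.008 x handwheel angle.
- pad (a joint): How far the sprung pad is pushed into the jaw (m): 0 is fully out, 0.014 fully in. Its spring takes about 3 N to start and 10 N fully in; a free block slides along the bed before the pad gives, and the pad squares it against the stop.
- pad_tip (a point): Middle of the front face of the sprung pad, a black rubber plate 60 mm wide (x) and 28 mm high on the jaw's face towards the stop; 47 mm above the bench. With the pad fully out it stands 18 mm off the jaw's face and lies at y = -55 mm + jaw travel in the clamp frame.
- jaw_top (a point): Middle of the top of the jaw, a steel bar 110 mm (x) by 26 mm that faces the stop; 67 mm above the bench (37 above the bed).
- slide_tray: Bystander: white tray of glass slides, 90 by 240 by 16 mm, origin under its centre.
- reagent: Bystander: brown bottle, 60 mm diameter, 130 mm tall, origin under its centre.
- slide_box: Bystander: closed slide box, 100 by 170 by 37 mm, origin under its centre.
- stop_face (a point): Middle of the fixed stop's face, x = 0, y = +90 mm in the clamp frame, 47 mm above the bench. The stop is a steel bar 120 mm (x) by 26 mm, top 36 mm above the bed.
Things that resemble listed ones, but are neither listed nor needed, are in the scene too. There is more than one size of the block; the job needs the largest.

How it is judged:
At the end, for the whole second after the job is handed in: The block lies flat on the bed at rest, within 0.08 rad of square with its label end to the clamp's front, within 20 mm of the pad's centre line, its long side against the stop (within 3 mm), and the sprung pad is pushed in by 2.5 to 11.5 mm (value of joint pad between 0.0025 and 0.0115 m and y of block in the frame of clamp between 0.061 and 0.067 m and x of block in the frame of clamp between -0.02 and 0.02 m and z of block in the frame of clamp below 0.033 m and x of label_end in the frame of clamp below -0.01 m and angle between the x axis of block and the x axis of clamp, either way round below 0.08 rad and angle between block's own z axis and vertical below 0.06 rad and linear speed of block below 0.01 m/s); the robot touches nothing.
It fails at once if the sprung pad is driven fully in (over 13 mm) (value of joint pad above 0.013 m).
It fails at once if the robot pushes on the jaw or its pad with more than 5 N (contact force between the arm and jaw above 5 N).
It fails at once if the slide tray is moved more than 20 mm (distance of slide_tray from where it was at the start of the episode above 0.02 m).
It fails at once if the bottle is moved more than 20 mm (distance of reagent from where it was at the start of the episode above 0.02 m).
It fails at once if the slide box is moved more than 20 mm (distance of slide_box from where it was at the start of the episode above 0.02 m).
It also fails if it takes over 67 s, if anything falls off the work surface, if the arm or the gripper's body presses on something with over 40 N, if the wrist force passes 120 N, or if a joint passes its speed limit or range.

## Working session

There is one attempt and no reset: what is moved stays moved. The work goes in short steps, Python scripts to look and compute and a shell command to move; the robot and the scene stay as the last step left them, time stands still between calls to the robot, and variables do not carry over. Pictures are saved under pics/ and viewed, at most 10 in all, crops included, and the job is handed in when it is done.

```bash
ls; mkdir -p pics; cat > h.py <<'E'
import numpy as np, cv2
from rig import arm
def save(p,n): cv2.imwrite('pics/'+n, p['frame'][:,:,::-1])
E
python3 - <<'E'
from h import *
for c in ['scene','side']:
    p=arm.read_camera(c); save(p,c+'0.png')
    for n in ['clamp','block','label_end','crank_knob','wheel_axis','pad_tip','jaw_top','stop_face','slide_tray','reagent','slide_box']:
        r=arm.recognise(p,n)
        for d in r[:4]:
            X=np.array(d['xyz']); q=p['mtx']@(p['R']@X+p['t']); print(c,n,np.round(X,3),round(d['confidence'],2),np.round(q[:2]/q[2]))
print(arm.state())
E
```

```text
pics
scene clamp [ 0.624 -0.063  0.027] 0.63 [305. 290.]
scene clamp [ 0.618 -0.156  0.087] 0.58 [259. 281.]
scene clamp [0.69  0.383 0.07 ] 0.24 [496. 227.]
scene block [0.775 0.017 0.019] 0.81 [379. 327.]
scene block [0.391 0.126 0.011] 0.78 [331. 214.]
scene block [0.592 0.056 0.047] 0.76 [347. 256.]
scene block [0.692 0.384 0.068] 0.74 [497. 228.]
scene label_end [0.395 0.127 0.012] 0.81 [332. 215.]
scene label_end [0.774 0.022 0.02 ] 0.68 [380. 325.]
scene label_end [0.586 0.052 0.047] 0.66 [345. 255.]
scene crank_knob [ 0.616 -0.157  0.084] 0.8 [258. 282.]
scene wheel_axis [ 0.625 -0.062  0.031] 0.72 [306. 289.]
scene pad_tip [ 0.582 -0.013  0.055] 0.42 [317. 260.]
scene jaw_top [ 0.612 -0.051  0.058] 0.67 [307. 273.]
scene jaw_top [ 0.676 -0.459  0.034] 0.62 [105. 385.]
scene stop_face [ 0.626 -0.07   0.03 ] 0.73 [302. 290.]
scene slide_tray [0.449 0.386 0.009] 0.67 [427. 199.]
scene reagent [0.691 0.383 0.068] 0.81 [497. 228.]
scene slide_box [ 0.674 -0.457  0.034] 0.71 [106. 384.]
scene slide_box [ 0.584 -0.015  0.054] 0.28 [317. 261.]
side clamp [ 0.579 -0.134  0.03 ] 0.65 
[... 882 characters left out ...]
5 [353. 293.]
{'t': 1.2, 'qpos': array([ 2.88112140e-01,  3.58655227e-01,  1.19061374e-02, -2.24817518e-05,
       -1.22409470e+00, -2.88103890e-01]), 'qvel': array([ 0.00082984, -0.00100659,  0.00113134,  0.00158309, -0.00035331,
       -0.00152034]), 'effort': array([ 2.88605625e-03, -5.82394338e+01,  2.93288898e+01,  7.00223878e+00,
        1.26486630e-02, -6.74885428e-05]), 'position': array([ 6.74989972e-01, -2.40753411e-06,  4.04624123e-01]), 'tool_rot': array([ 2.22141979e+00, -2.22141843e+00, -6.47517567e-05]), 'wrist_force': array([ 0.30610087, -0.53139743,  0.18319293]), 'moment': array([-0.05589539,  0.01630332,  0.07233191]), 'grasp_force': 0.0, 'finger_gap': 0.08770917981708491}
```

```bash
python3 - <<'E'
from h import *
p=arm.read_camera('scene'); im=p['frame'][190:370,200:440]
q=arm.read_camera('wrist'); save(q,'wrist0.png')
cv2.imwrite('pics/crop0.png',cv2.resize(im[:,:,::-1],None,fx=3.3,fy=3.3,interpolation=cv2.INTER_CUBIC))
for n in ['block','crank_knob','jaw_top','pad_tip','stop_face','clamp']:
  for d in arm.recognise(q,n)[:3]: print(n,np.round(d['xyz'],3),round(d['confidence'],2))
print(q['mtx'],q['R'],q['t'])
E
```

```text
block [0.762 0.023 0.017] 0.97
block [0.583 0.052 0.042] 0.7
crank_knob [ 0.599 -0.144  0.087] 0.98
jaw_top [ 0.6   -0.045  0.064] 0.6
pad_tip [ 0.585 -0.014  0.055] 0.94
stop_face [ 0.604 -0.075  0.031] 0.94
stop_face [0.586 0.05  0.043] 0.51
clamp [ 0.603 -0.071  0.03 ] 0.9
[[371.64829954   0.         319.06304396]
 [  0.         371.64829954 241.37382373]
 [  0.           0.           1.        ]] [[-9.99998905e-01 -1.26439231e-03  7.69217769e-04]
 [-9.82667058e-04  9.55885528e-01  2.93737795e-01]
 [-1.10668394e-03  2.93736718e-01 -9.55885723e-01]] [ 0.67497974 -0.03568879  0.39093512]
```

View pics/scene0.png

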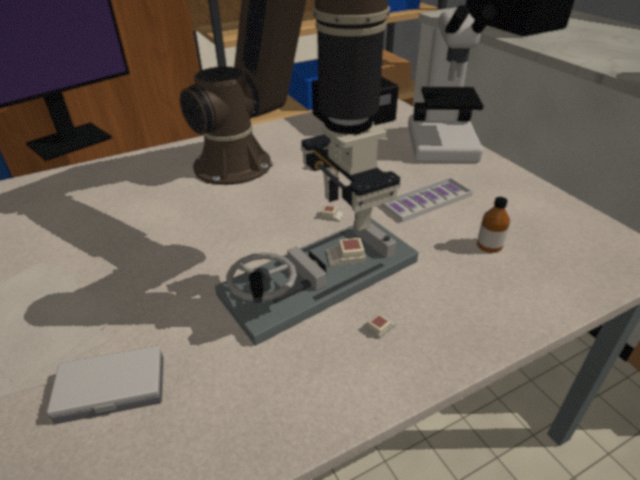

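View pics/crop0.png

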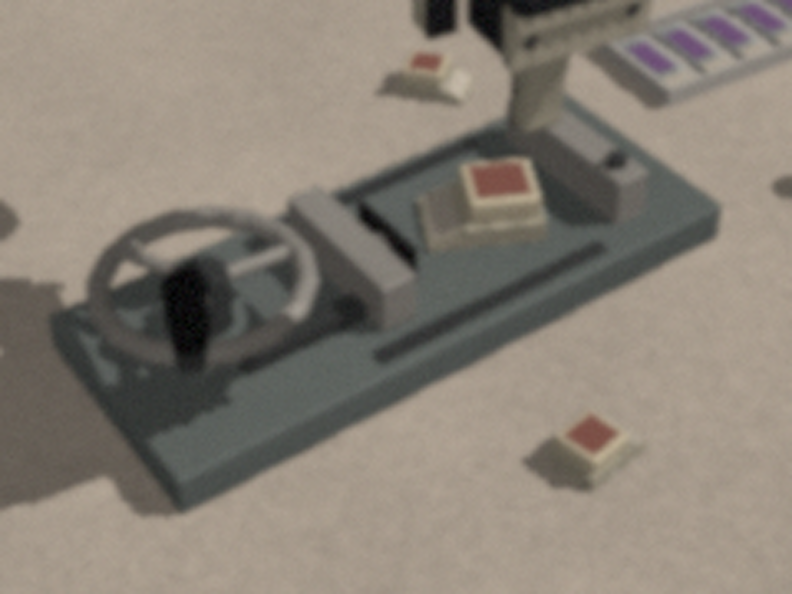

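View pics/wrist0.png

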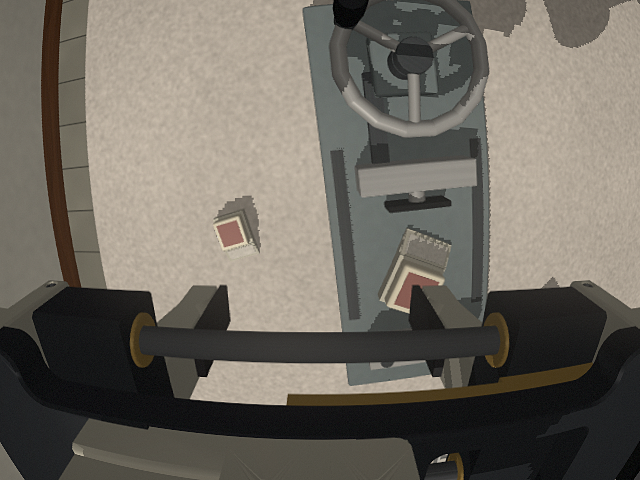

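The scene picture shows three block-like things: a small one at (330,212), a small one at (379,326), and the large one on the bed at (349,250). I choose the one on the bed; the close crop shows it clearly larger than the others, with its label end towards the jaw. The knob is the black upright at (258,282), at the far end of the wheel. In the wrist picture the block is at (415,270), partly hidden by a finger, so I move to see it clearly.

```bash
python3 -m creep '0 0.15 0 0 1; 0 0.15 0 0 1; 0 0 0 0 1; 0 0 0 0 1; 0 0 0 0 1'
cat >> h.py <<'E'
def unproj(p,uv,z):
    m=p['mtx']; d=(np.asarray(uv,float)-m[:2,2])/m[0,0]; th=np.linalg.norm(d)
    r=np.array([*(d/th*np.sin(th)),np.cos(th)]); w=p['R'].T@r; C=-p['R'].T@p['t']
    return C+w*(z-C[2])/w[2]
def proj(p,X):
    c=p['R']@np.asarray(X,float)+p['t']; r=np.hypot(c[0],c[1]); th=np.arctan2(r,c[2])
    return p['mtx'][:2,2]+p['mtx'][0,0]*th*c[:2]/r
E
python3 - <<'E'
from h import *
q=arm.read_camera('wrist'); save(q,'wrist1.png')
im=q['frame'][0:400,160:500]
cv2.imwrite('pics/crop1.png',cv2.resize(im[:,:,::-1],None,fx=1.5,fy=1.5,interpolation=cv2.INTER_CUBIC))
for n in ['block','label_end','crank_knob','jaw_top','pad_tip']:
  for d in arm.recognise(q,n)[:2]: print(n,np.round(d['xyz'],3),round(d['confidence'],2),np.round(proj(q,d['xyz'])))
for n in ['clamp','jaw_top','block']:
  for d in arm.silhouettes(q,n)[:2]:
    m=d['region'].astype(np.uint8); c,_=cv2.findContours(m,0,2); c=max(c,key=cv2.contourArea)
    print(n,d['confidence'],m.sum(),cv2.boundingRect(c),cv2.minAreaRect(c))
E
```

```text
t: 2.02
position: [0.6001, 0.0001, 0.4055]
tool_rot: [-2.221, 2.22, -0.002]
wrist_force: [-0.2, -0.2, -0.6]
finger_gap: 0.0874
grasp_force: 0.0
block [0.763 0.022 0.022] 0.83 [168. 232.]
block [0.404 0.13  0.012] 0.68 [480. 316.]
label_end [0.579 0.054 0.061] 0.86 [342. 276.]
label_end [0.761 0.023 0.02 ] 0.82 [170. 233.]
crank_knob [ 0.598 -0.142  0.089] 0.96 [323.  53.]
jaw_top [ 0.595 -0.045  0.063] 0.97 [326. 171.]
pad_tip [ 0.582 -0.016  0.055] 0.73 [340. 201.]
pad_tip [ 0.598 -0.044  0.062] 0.28 [323. 171.]
clamp 0.93 53723 (225, 0, 202, 332) ((331.9846496582031, 162.8671417236328), (348.1134033203125, 177.97305297851562), 83.41805267333984)
jaw_top 0.83 6155 (271, 129, 130, 83) ((334.8086242675781, 178.0059814453125), (127.95909881591797, 76.32716369628906), 12.952765464782715)
jaw_top 0.5 4317 (307, 228, 74, 90) ((343.25, 273.75), (55.3398551940918, 82.21920776367188), 18.434946060180664)
block 0.81 1456 (151, 210, 44, 50) ((171.623291015625, 235.3287811279297), (45.997169494628906, 33.941932678222656), 69.44395446777344)
block 0.75 53872 (225, 0, 201, 333) ((331.04248046875, 163.1534423828125), (346.7160339355469, 178.95863342285156), 83.9909896850586)
```

View pics/crop1.png

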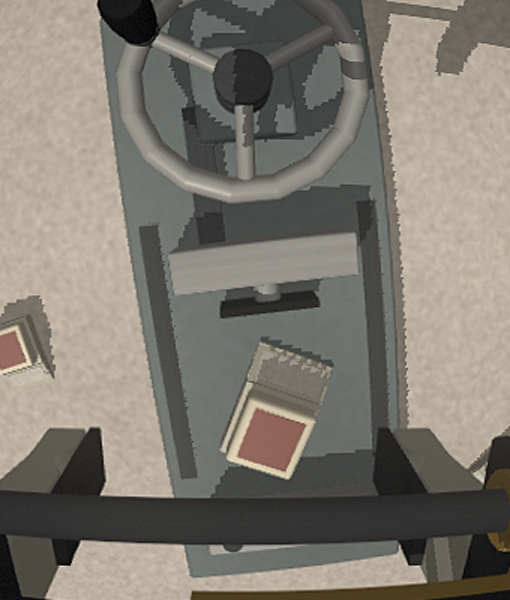

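```bash
python3 - <<'E'
from h import *
q=arm.read_camera('wrist')
U=lambda c,z: unproj(q,(c[0]/1.5+160,c[1]/1.5),z)[:2]
pr=lambda n,L,z: print(n,*[np.round(U(c,z),4) for c in L])
J=np.array([U(c,.067) for c in [(169,252),(357,233),(358,274),(177,294)]]); print('jaw',np.round(J,4),J.mean(0))
pr('hub',[(243,75)],.09)
pr('rim L,R,B outer',[(118,75),(367,70),(245,202)],.085)
pr('slotL',[(150,225),(188,478)],.03)
pr('plate',[(191,577),(398,553),(97,0)],.03)
pr('pad',[(220,304),(319,292),(321,303),(222,317)],.061)
pr('label low corners',[(262,339),(332,365)],.034)
pr('cassette left far corner',[(221,452)],.046)
W=[(252,378),(322,403),(291,480),(228,458)]
pr('wax top',W,.064)
pr('red',[(256,402),(307,418),(290,471),(237,455)],.064)
pr('knob',[(128,8),(118,0)],.139)
E
```

```text
jaw [[ 0.6398 -0.0482]
 [ 0.5325 -0.06  ]
 [ 0.531  -0.0361]
 [ 0.6357 -0.0238]] [ 0.58477334 -0.04204073]
hub [ 0.5981 -0.1445]
rim L,R,B outer [ 0.6645 -0.148 ] [ 0.5318 -0.1514] [ 0.5969 -0.0766]
slotL [ 0.6563 -0.0621] [0.6365 0.1162]
plate [0.6379 0.2085] [0.4721 0.1887] [ 0.6913 -0.2146]
pad [ 0.6111 -0.0166] [ 0.5528 -0.0241] [ 0.5514 -0.0175] [ 0.61   -0.0088]
label low corners [0.5849 0.0118] [0.5382 0.0294]
cassette left far corner [0.6119 0.087 ]
wax top [0.592  0.0283] [0.5485 0.0447] [0.5658 0.0988] [0.6068 0.0824]
red [0.5894 0.0439] [0.5574 0.0547] [0.5667 0.0921] [0.6011 0.0802]
knob [ 0.649  -0.1676] [ 0.6537 -0.172 ]
```

Crop1 shows the block with its wax at about crop (265,435) and its label towards the jaw. The hub is at (243,75) and the knob at (125,10). From this the clamp yaw is about 0.114 and its origin about (0.577,0.039). The block is at about (0.5745,0.057) with its x axis at about 1.255 rad. I grip it across its width and turn it about 65° clockwise in place.

```bash
python3 -m creep '-0.114 0.051 0 0.067 0.9; -0.114 0.051 0 0.067 0.9; 0 0 0.12 0.067 0.9; 0 0 0.15 0 0.9; 0 0 0.12 0 0.9; 0 0 0.05 0 0.9; 0 0 0 0 0.9; 0 0 0 0 0.9' 10
python3 - <<'E'
from h import *
q=arm.read_camera('wrist'); save(q,'wrist2.png')
print(np.round(proj(q,[.5745,.057,.064])))
E
```

```text
t: 3.18
position: [0.5778, 0.0582, 0.2945]
tool_rot: [1.844, -2.542, 0.0]
wrist_force: [-1.0, -0.7, -0.2]
finger_gap: 0.079
grasp_force: 0.0
[324. 263.]
```

View pics/wrist2.png

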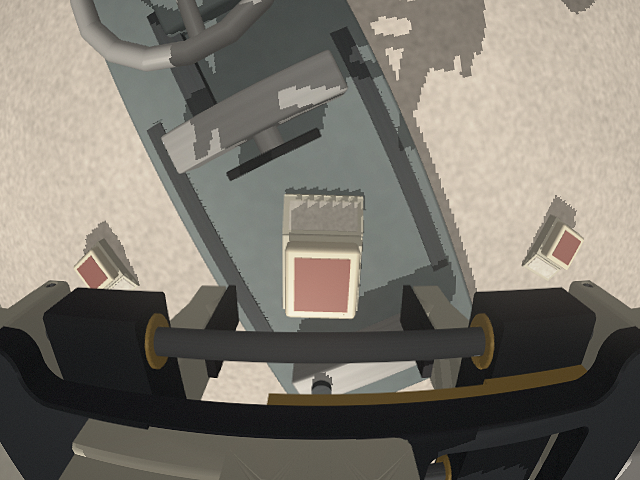

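The block sits square to the fingers and midway between them (centre about (323,260)). I descend and grip.

```bash
python3 -m creep '0 0 0.12 0 0.9; 0 0 0.12 0 0.9; 0 0 0.08 0 0.9; 0 0 0 0 0.9; 0 0 0 0 0.5; 0 0 0 0 0.5; 0 0 0 0 0.5; 0 0 0 0 0.5; 0 0 0 0 0.5; 0 0 0 0 0.5' 10
```

```text
t: 4.07
position: [0.5778, 0.0583, 0.216]
tool_rot: [-1.844, 2.542, -0.001]
wrist_force: [-1.9, 0.8, 6.5]
finger_gap: 0.052
grasp_force: 10.0
```

```bash
python3 -m creep '0 0 0 0.0726 0.5; 0 0 0 0.0726 0.5; 0 0 0 0.0726 0.5; 0 0 0 0.0726 0.5; 0 0 0 0.0726 0.5; 0 0 0 0.0726 0.5; 0 0 0 0.0726 0.5; 0 0 0 0.0726 0.5; 0 0 0 0.0726 0.5; 0 0 0 0.0726 0.5; 0 0 0 0 0.5; 0 0 0 0 0.5; 0 0 0 0 0.5; 0 0 0 0 0.5'
```

```text
t: 5.23
position: [0.5784, 0.0584, 0.216]
tool_rot: [-0.187, 3.133, 0.001]
wrist_force: [0.6, 0.8, 6.5]
finger_gap: 0.0517
grasp_force: 10.0
```

```bash
python3 -m creep '0 0 0 0 0.74; 0 0 0 0 0.74; 0 0 0 0 0.74; 0 0 -0.1 0 0.74; 0 0 -0.15 0 0.74; 0 0 -0.15 0 0.74; 0 0 -0.15 0 0.9; 0 0 0 0 0.9; 0 0 0 0 0.9'
python3 - <<'E'
from h import *
q=arm.read_camera('wrist'); save(q,'wrist3.png')
print(q['mtx'][:2,2])
E
```

```text
t: 5.98
position: [0.5779, 0.0583, 0.3548]
tool_rot: [-0.181, 3.132, 0.003]
wrist_force: [-0.1, 0.6, -0.6]
finger_gap: 0.0768
grasp_force: 0.0
[319.06304396 241.37382373]
```

View pics/wrist3.png

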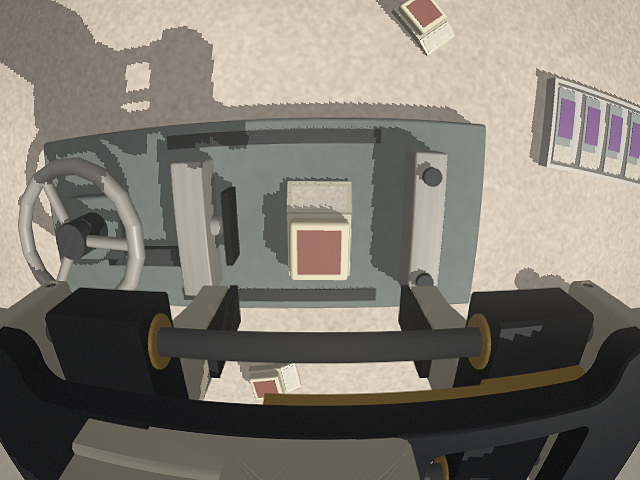

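The block is square, with its label (180–215 px, upper end) towards the robot's side. The pad is at (230,226) and the block at (320,230). Next I go to look at the knob.

```bash
python3 -m creep '-0.0665 -0.128 -0.026 0 0.9; -0.0665 -0.128 -0.026 0 0.9; -0.0665 -0.128 -0.026 0 0.9; -0.0665 -0.128 -0.026 0 0.9; -0.0665 -0.128 -0.026 0 0.9; -0.0665 -0.128 -0.026 0 0.9; -0.0665 -0.128 -0.026 0 0.9; 0 0 0 0 0.9; 0 0 0 0 0.9; 0 0 0 0 0.9'
python3 - <<'E'
from h import *
q=arm.read_camera('wrist'); save(q,'wrist4.png')
for n in ['crank_knob']:
  for d in arm.recognise(q,n)[:2]: print(n,np.round(d['xyz'],3),round(d['confidence'],2),np.round(proj(q,d['xyz'])))
for X in [(.654,-.171,.139),(.598,-.1445,.09),(.577,.0393,.03)]: print(np.round(proj(q,X)))
E
```

```text
t: 6.87
position: [0.7185, -0.1512, 0.3951]
tool_rot: [0.179, -3.133, -0.001]
wrist_force: [-0.3, 0.8, -0.5]
finger_gap: 0.0787
grasp_force: 0.0
crank_knob [ 0.598 -0.154  0.087] 0.64 [333.  81.]
[299. 153.]
[346.  81.]
[523. 105.]
```

View pics/wrist4.png

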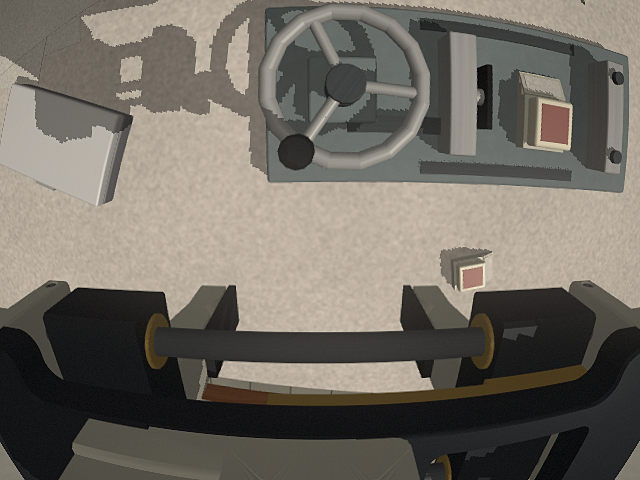

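The knob top is at (297,152) and the hub at (346,84), both within 3 px of my predictions. I compute the grasp and the crank path.

```bash
python3 - <<'E'
from h import *
q=arm.read_camera('wrist'); U=lambda c,z:unproj(q,c,z)[:2]
k=U((296,152),.139); h=U((346,84),.09); print('knob',k,'hub',h,np.linalg.norm(k-h),np.arctan2(*(k-h)[::-1]))
print('plate edge near',U((270,181),.03),U((622,191),.03),'top',U((268,10),.03))
print('stop face top',U((610,62),.066),U((604,172),.066),'jaw',U((445,35),.067),U((441,150),.067),U((474,35),.067),U((476,154),.067))
print('wax top',[np.round(U(c,.064),4) for c in [(531,99),(570,99),(572,151),(533,148)]])
from scipy.spatial.transform import Rotation as R
s=arm.state(); M=R.from_rotvec(s['tool_rot']).as_matrix(); print(M.round(4),s['position'])
E
```

```text
knob [ 0.65402888 -0.1723355 ] hub [ 0.60041134 -0.14352513] 0.06086770767816545 -0.493064540915314
plate edge near [ 0.69051187 -0.19979554] [0.63786463 0.20989043] top [ 0.52718626 -0.22014873]
stop face top [0.50696078 0.12594527] [0.62399397 0.13620906] jaw [ 0.53870588 -0.06370629] [ 0.63980074 -0.0546505 ] [ 0.53173078 -0.03701469] [ 0.63745291 -0.02139125]
wax top [array([0.5752, 0.0291]), array([0.5626, 0.0757]), array([0.6127, 0.0873]), array([0.6202, 0.0389])]
[[-9.933e-01 -1.157e-01 -1.200e-03]
 [-1.157e-01  9.933e-01  2.000e-04]
 [ 1.100e-03  3.000e-04 -1.000e+00]] [ 0.71835603 -0.14998642  0.39706543]
```

```bash
python3 -m creep '0.133 -0.03 0 0 0.9; 0.133 -0.029 0 0 0.9; 0 0 0.12 0 0.9; 0 0 0.13 0 0.9; 0 0 0.13 0 0.9; 0 0 0.096 0 0.9; 0 0 0 0 0.9; 0 0 0 0 0.2; 0 0 0 0 0.2; 0 0 0 0 0.2; 0 0 0 0 0.2; 0 0 0 0 0.2; 0 0 0 0 0.2; 0 0 0 0 0.2; 0 0 0 0 0.2; 0 0 0 0 0.2' 45
python3 - <<'E'
from h import *
from scipy.spatial.transform import Rotation as R
s=arm.state(); M=R.from_rotvec(s['tool_rot']).as_matrix(); p=s['position'][:2]; print(p,s['wrist_force'],s['finger_gap'],s['grasp_force'])
for hub in [(.5992,-.144)]:
    d=M[:2,:2].T@(p-np.array(hub)); a0=np.arctan2(d[1],d[0]); print('r',np.hypot(*d),'a0',np.degrees(a0))
a=a0+np.radians(15)*np.arange(25); D=np.diff(np.c_[np.cos(a),np.sin(a)],axis=0)*.062/.25
for i in range(24): print(i, '%.3f %.3f 0 0 0.2;'%tuple(D[i]),end=' ')
E
```

```text
t: 8.35
position: [0.6544, -0.1734, 0.2787]
tool_rot: [0.18, -3.136, 0.0]
wrist_force: [-0.1, 0.4, -0.9]
finger_gap: 0.0244
grasp_force: 0.0
[ 0.65438253 -0.17335219] [-0.09631698  0.4166797  -0.86163691] 0.024356366646294803 0.0
r 0.06250330370752345 a0 -145.42416424367644
0 0.043 -0.048 0 0 0.2; 1 0.054 -0.035 0 0 0.2; 2 0.062 -0.020 0 0 0.2; 3 0.065 -0.003 0 0 0.2; 4 0.063 0.014 0 0 0.2; 5 0.058 0.029 0 0 0.2; 6 0.048 0.043 0 0 0.2; 7 0.035 0.054 0 0 0.2; 8 0.020 0.062 0 0 0.2; 9 0.003 0.065 0 0 0.2; 10 -0.014 0.063 0 0 0.2; 11 -0.029 0.058 0 0 0.2; 12 -0.043 0.048 0 0 0.2; 13 -0.054 0.035 0 0 0.2; 14 -0.062 0.020 0 0 0.2; 15 -0.065 0.003 0 0 0.2; 16 -0.063 -0.014 0 0 0.2; 17 -0.058 -0.029 0 0 0.2; 18 -0.048 -0.043 0 0 0.2; 19 -0.035 -0.054 0 0 0.2; 20 -0.020 -0.062 0 0 0.2; 21 -0.003 -0.065 0 0 0.2; 22 0.014 -0.063 0 0 0.2; 23 0.029 -0.058 0 0 0.2;
```

```bash
python3 -m creep '0 0 0 0 0.1; 0 0 0 0 0.1; 0 0 0 0 0.1'
```

```text
t: 8.6
position: [0.6545, -0.1734, 0.2787]
tool_rot: [-0.18, 3.136, -0.0]
wrist_force: [0.0, -1.2, 0.8]
finger_gap: 0.0229
grasp_force: 45.0
```

Firm grip. I turn six steps first and check for side force.

```bash
python3 -m creep '0.043 -0.048 0 0 0.1; 0.054 -0.035 0 0 0.1; 0.062 -0.020 0 0 0.1; 0.065 -0.003 0 0 0.1; 0.063 0.014 0 0 0.1; 0.058 0.029 0 0 0.1'
python3 - <<'E'
from h import *
from scipy.spatial.transform import Rotation as R
s=arm.state(); M=R.from_rotvec(s['tool_rot']).as_matrix(); d=M[:2,:2].T@(s['position'][:2]-np.array((.5992,-.144))); print('r',np.hypot(*d),np.degrees(np.arctan2(d[1],d[0])),s['grasp_force'],s['wrist_force'])
E
```

```text
t: 9.1
position: [0.5697, -0.1994, 0.2787]
tool_rot: [-0.178, 3.134, 0.001]
wrist_force: [7.5, 8.8, -0.8]
finger_gap: 0.0229
grasp_force: 45.0
r 0.06274278706922806 -55.484807913955905 44.999803506634635 [ 7.46674028  8.8444276  -0.77648101]
```

```bash
python3 -m creep '0.046 0.046 0 0 0.1; 0.035 0.054 0 0 0.1; 0.020 0.062 0 0 0.1; 0.003 0.065 0 0 0.1; -0.014 0.063 0 0 0.1; -0.029 0.058 0 0 0.1; -0.043 0.048 0 0 0.1; -0.054 0.035 0 0 0.1; -0.062 0.020 0 0 0.1; -0.065 0.003 0 0 0.1; -0.063 -0.014 0 0 0.1; -0.058 -0.029 0 0 0.1'
python3 - <<'E'
from h import *
from scipy.spatial.transform import Rotation as R
s=arm.state(); M=R.from_rotvec(s['tool_rot']).as_matrix(); d=M[:2,:2].T@(s['position'][:2]-np.array((.5992,-.144))); print('r',np.hypot(*d),np.degrees(np.arctan2(d[1],d[0])),M[:2,:2].T@s['wrist_force'][:2])
E
```

```text
t: 10.1
position: [0.6287, -0.0891, 0.2787]
tool_rot: [0.18, -3.134, 0.001]
wrist_force: [-5.4, -4.7, 4.5]
finger_gap: 0.0228
grasp_force: 45.0
r 0.062331847044111335 124.8744571779183 [ 5.92869321 -4.07897042]
```

```bash
python3 -m creep '-0.048 -0.043 0 0 0.1; -0.035 -0.054 0 0 0.1; -0.020 -0.062 0 0 0.1; -0.003 -0.065 0 0 0.1; 0.014 -0.063 0 0 0.1; 0.029 -0.058 0 0 0.1; 0.043 -0.048 0 0 0.1; 0.054 -0.035 0 0 0.1; 0.062 -0.020 0 0 0.1; 0.065 -0.003 0 0 0.1; 0.063 0.014 0 0 0.1; 0.058 0.029 0 0 0.1; 0.048 0.043 0 0 0.1; 0.035 0.054 0 0 0.1; 0.020 0.062 0 0 0.1; 0.003 0.065 0 0 0.1; -0.014 0.063 0 0 0.1; -0.029 0.058 0 0 0.1'
python3 - <<'E'
from h import *
from scipy.spatial.transform import Rotation as R
s=arm.state(); M=R.from_rotvec(s['tool_rot']).as_matrix(); d=M[:2,:2].T@(s['position'][:2]-np.array((.5992,-.144))); print('r',np.hypot(*d),np.degrees(np.arctan2(d[1],d[0])),M[:2,:2].T@s['wrist_force'][:2])
a=arm.read_camera('wrist');b=arm.read_camera('side')
A=cv2.resize(a['frame'][0:300,280:640],None,fx=1.1,fy=1.1); B=cv2.resize(b['frame'][190:330,240:420],None,fx=2.2,fy=2.2,interpolation=cv2.INTER_CUBIC)
h=max(A.shape[0],B.shape[0]); pad=lambda I:np.vstack([I,np.zeros((h-I.shape[0],I.shape[1],3),np.uint8)])
cv2.imwrite('pics/mix5.png',np.hstack([pad(A),pad(B)])[:,:,::-1])
E
```

```text
t: 11.6
position: [0.5445, -0.1146, 0.2788]
tool_rot: [-0.179, 3.134, -0.001]
wrist_force: [9.7, -9.2, -9.1]
finger_gap: 0.0227
grasp_force: 45.0
r 0.06209703125471196 34.772228317436756 [ -8.59540363 -10.29387413]
```

View pics/mix5.png

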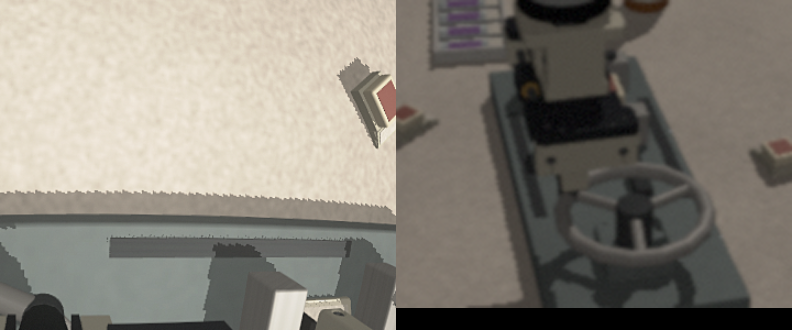

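The wrist half shows the jaw at about (275,300) closing on the block, and the hand hides the rest. I turn six more steps to where the camera sees the gap.

```bash
python3 -m creep '-0.043 0.048 0 0 0.1; -0.054 0.035 0 0 0.1; -0.062 0.020 0 0 0.1; -0.065 0.003 0 0 0.1; -0.063 -0.014 0 0 0.1; -0.058 -0.029 0 0 0.1'
python3 - <<'E'
from h import *
from scipy.spatial.transform import Rotation as R
s=arm.state(); M=R.from_rotvec(s['tool_rot']).as_matrix(); d=M[:2,:2].T@(s['position'][:2]-np.array((.5992,-.144))); print('r',np.hypot(*d),np.degrees(np.arctan2(d[1],d[0])),M[:2,:2].T@s['wrist_force'][:2])
a=arm.read_camera('wrist')
cv2.imwrite('pics/w6.png',cv2.resize(a['frame'][120:400,380:640],None,fx=2.1,fy=2.1,interpolation=cv2.INTER_CUBIC)[:,:,::-1])
O=np.array([.578,.0395]);ex=np.array([.9935,.1138]);ey=np.array([-.1138,.9935])
for x,y,z in [(-.05,.09,.066),(-.05,.017,.067),(.05,.09,.066),(.05,.017,.067)]:
    print((x,y,z),np.round((proj(a,[*(O+x*ex+y*ey),z])-[380,120])*2.1))
E
```

```text
t: 12.2
position: [0.6286, -0.0891, 0.2786]
tool_rot: [0.18, -3.134, 0.001]
wrist_force: [-3.9, -4.6, 3.8]
finger_gap: 0.023
grasp_force: 45.0
r 0.06226806766316389 124.80291660974872 [ 4.41674741 -4.11118892]
(-0.05, 0.09, 0.066) [555.  68.]
(-0.05, 0.017, 0.067) [402.  40.]
(0.05, 0.09, 0.066) [505. 352.]
(0.05, 0.017, 0.067) [355. 365.]
```

View pics/w6.png

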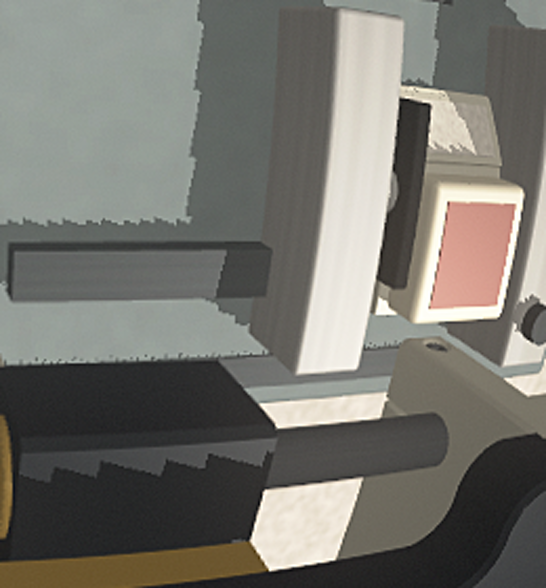

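The picture shows the jaw's front edge, (403,18) to (358,370), on my prediction for 90 mm of travel. The pad is still out and near the block, and the block is near the stop. Contact comes at 93 mm and the goal is 100 mm, so I turn 4.5 more steps (9.4 mm).

```bash
python3 -m creep '-0.048 -0.043 0 0 0.1; -0.035 -0.054 0 0 0.1; -0.020 -0.062 0 0 0.1; -0.003 -0.065 0 0 0.1; 0.007 -0.034 0 0 0.1; 0 0 0 0 0.1; 0 0 0 0 0.1'
python3 - <<'E'
from h import *
from scipy.spatial.transform import Rotation as R
s=arm.state(); M=R.from_rotvec(s['tool_rot']).as_matrix(); d=M[:2,:2].T@(s['position'][:2]-np.array((.5992,-.144))); print('r',np.hypot(*d),np.degrees(np.arctan2(d[1],d[0])),M[:2,:2].T@s['wrist_force'][:2],s['finger_gap'])
E
python3 -m creep '0 0 0 0 0.6; 0 0 0 0 0.8; 0 0 0 0 0.8; 0 0 0 0 0.8; 0 0 0 0 0.8; 0 0 -0.12 0 0.8; 0 0 -0.14 0 0.8; 0 0 -0.14 0 0.8; 0 0 -0.08 0 0.8; 0 0.14 0 0 0.8; 0 0.14 0 0 0.8; 0 0.14 0 0 0.8; 0 0.14 0 0 0.8; 0 0.14 0 0 0.8; 0 0 0 0 0.8; 0 0 0 0 0.8; 0 0 0 0 0.8'
python3 - <<'E'
from h import *
a=arm.read_camera('wrist')
x0,y0=160,40
cv2.imwrite('pics/w7.png',cv2.resize(a['frame'][y0:y0+280,x0:x0+370],None,fx=2.1,fy=2.1,interpolation=cv2.INTER_CUBIC)[:,:,::-1])
O=np.array([.578,.0395]);ex=np.array([.9935,.1138]);ey=np.array([-.1138,.9935])
for x,y,z in [(-.05,.09,.066),(.05,.09,.066),(-.05,.0265,.067),(.05,.0265,.067),(0,.038,.061),(-.039,.064,.034),(.039,.064,.064)]:
    print((x,y,z),np.round((proj(a,[*(O+x*ex+y*ey),z])-[x0,y0])*2.1))
E
```

```text
t: 12.83
position: [0.6611, -0.151, 0.2787]
tool_rot: [-0.178, 3.136, -0.001]
wrist_force: [1.9, -0.8, 0.0]
finger_gap: 0.0229
grasp_force: 45.0
r 0.0622889579753885 -167.01931978413677 [-1.84509493 -0.98159555] 0.022932783078055262
t: 14.25
position: [0.6411, 0.0244, 0.3987]
tool_rot: [0.182, -3.136, 0.0]
wrist_force: [-0.2, -0.3, -0.5]
finger_gap: 0.0698
grasp_force: 0.0
(-0.05, 0.09, 0.066) [611. 125.]
(0.05, 0.09, 0.066) [598. 362.]
(-0.05, 0.0265, 0.067) [459. 114.]
(0.05, 0.0265, 0.067) [453. 361.]
(0, 0.038, 0.061) [483. 239.]
(-0.039, 0.064, 0.034) [531. 150.]
(0.039, 0.064, 0.064) [541. 335.]
```

View pics/w7.png

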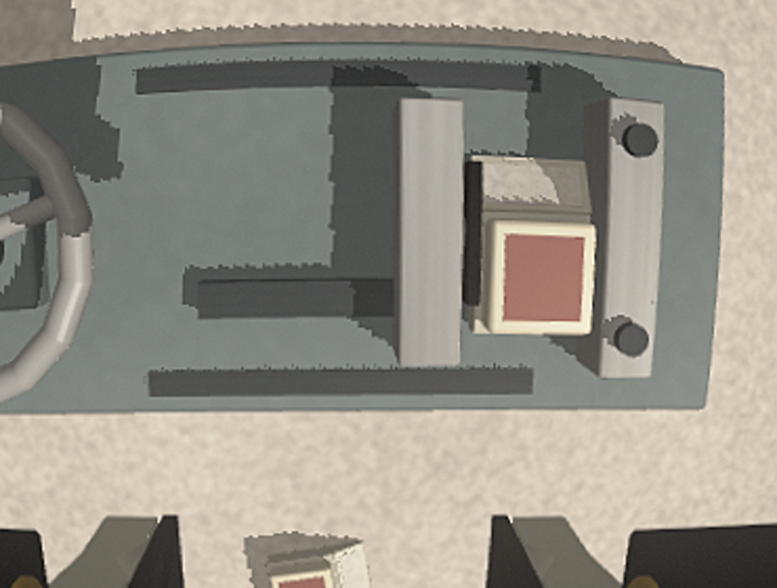

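The final view shows the jaw face edge at x≈462, the pad front at 482 and the stop edge at 605. The block is square between them, with its label to the front. I convert the gap into pad travel.

```bash
python3 - <<'E'
from h import *
a=arm.read_camera('wrist'); U=lambda c,z:unproj(a,(c[0]/2.1+160,c[1]/2.1+40),z)[:2]
O=np.array([.578,.0395]);ex=np.array([.9935,.1138]);ey=np.array([-.1138,.9935])
C=lambda c,z:(np.round([(U(c,z)-O)@ex,(U(c,z)-O)@ey],4))
for n,c,z in [('jawF',(463,100),.067),('jawF',(460,366),.067),('jawB',(400,99),.067),('jawB',(399,363),.067),('stop',(609,100),.066),('stop',(601,377),.066),('stopB',(664,102),.066),('stopB',(651,377),.066),('padF',(482,163),.061),('padF',(480,304),.061),('lab',(471,156),.036),('lab',(587,160),.036),('wax',(488,222),.064),('wax',(596,225),.064),('wax',(591,334),.064),('wax',(488,334),.064)]: print(n,C(c,z))
E
```

```text
jawF [-0.0559  0.0274]
jawF [0.0523 0.0288]
jawB [-0.0554  0.0025]
jawB [0.0512 0.0035]
stop [-0.0605  0.0886]
stop [0.0564 0.091 ]
stopB [-0.0623  0.1135]
stopB [0.056  0.1147]
padF [-0.031   0.0365]
padF [0.0272 0.0372]
lab [-0.0349  0.0362]
lab [-0.0362  0.0893]
wax [-0.007   0.0389]
wax [-0.0079  0.085 ]
wax [0.0382 0.0856]
wax [0.0392 0.0406]
```

The pad is about 8.5–9 mm in: acceptable, but past halfway. There is ample time, so I wind back about 1.8 mm (13°).

```bash
python3 -m creep '0.002 -0.141 0 0 0.8; 0 -0.141 0 0 0.8; 0 -0.141 0 0 0.8; 0 -0.141 0 0 0.8; 0 -0.142 0 0 0.8; 0 0 0.12 0 0.8; 0 0 0.12 0 0.8; 0 0 0.12 0 0.8; 0 0 0.12 0 0.8; 0 0 0 0 0.8; 0 0 0 0 0.1; 0 0 0 0 0.1; 0 0 0 0 0.1; 0 0 0 0 0.1; 0 0 0 0 0.1; 0 0 0 0 0.1; 0 0 0 0 0.1; 0 0 0 0 0.1; 0 0 0 0 0.1; 0 0 0 0 0.1' 45
python3 -m creep '0 0 0 0 0.1; 0 0 0 0 0.1; -0.003 0.028 0 0 0.1; -0.003 0.028 0 0 0.1; 0 0 0 0 0.1; 0 0 0 0 0.1'
python3 -m creep '0 0 0 0 0.6; 0 0 0 0 0.8; 0 0 0 0 0.8; 0 0 0 0 0.8; 0 0 0 0 0.8; 0 0 -0.12 0 0.8; 0 0 -0.14 0 0.8; 0 0 -0.14 0 0.8; 0 0 -0.08 0 0.8; 0 0.14 0 0 0.8; 0 0.14 0 0 0.8; 0 0.14 0 0 0.8; 0 0.14 0 0 0.8; 0 0.084 0 0 0.8; 0 0 0 0 0.8; 0 0 0 0 0.8; 0 0 0 0 0.8'
python3 - <<'E'
from h import *
a=arm.read_camera('wrist'); g=a['frame'].astype(int).sum(2)
O=np.array([.578,.0395]);ex=np.array([.9935,.1138]);ey=np.array([-.1138,.9935])
# brightness along lines parallel to clamp y, at z=.067, x=-.045 (jaw/stop edges) and x=-.02 at z .061 (pad)
for x,z in [(-.045,.067),(.042,.067),(-.022,.061)]:
    ys=np.arange(-.004,.12,.002); v=[]
    for y in ys:
        u=proj(a,[*(O+x*ex+y*ey),z]); v.append(int(cv2.getRectSubPix(a['frame'].astype(np.float32).sum(2),(1,1),tuple(map(float,u)))[0,0]))
    print(x,' '.join(f'{int(1000*y+.1)}:{w}' for y,w in zip(ys,v)))
E
```

```text
t: 16.02
position: [0.661, -0.1513, 0.2791]
tool_rot: [-0.18, 3.136, -0.0]
wrist_force: [-1.5, 2.1, 3.2]
finger_gap: 0.0231
grasp_force: 45.0
t: 16.52
position: [0.6608, -0.1364, 0.2791]
tool_rot: [-0.181, 3.136, 0.0]
wrist_force: [-1.1, 1.7, 6.8]
finger_gap: 0.0233
grasp_force: 45.0
t: 17.93
position: [0.6424, 0.0225, 0.3985]
tool_rot: [0.181, -3.136, 0.0]
wrist_force: [-0.4, 0.2, -0.0]
finger_gap: 0.0701
grasp_force: 0.0
-0.045 -3:244 -1:231 0:211 2:447 4:516 6:527 8:513 10:506 12:511 14:522 16:528 18:523 20:505 22:515 24:512 26:397 28:373 30:376 32:379 34:374 36:372 38:364 40:367 42:368 44:365 46:366 48:363 50:361 52:368 54:260 56:233 58:233 60:233 62:232 64:235 66:234 68:233 70:236 72:233 74:229 76:232 78:218 80:217 82:217 84:217 86:218 88:246 90:413 92:409 94:275 96:116 98:230 100:238 102:230 104:231 106:231 108:227 110:232 112:524 114:357 116:371 118:374
0.042 -3:249 -1:251 0:236 2:318 4:483 6:483 8:500 10:491 12:495 14:520 16:509 18:514 20:516 22:518 24:534 26:532 28:388 30:396 32:401 34:407 36:407 38:405 40:403 42:401 44:401 46:397 48:397 50:400 52:400 54:401 56:402 58:400 60:401 62:400 64:402 66:390 68:351 70:263 72:262 74:257 76:263 78:253 80:248 82:246 84:245 86:249 88:246 90:374 92:528 94:437 96:277 98:204 100:281 102:279 104:276 106:281 108:271 110:251 112:577 114:502 116:402 118:407
-0.022 -3:245 -1:241 0:220 2:348 4:515 6:518 8:518 10:508 12:503 14:518 16:520 18:523 20:512 22:515 24:523 26:534 28:95 30:112 32:129 34:134 36:155 38:539 40:551 42:521 44:544 46:541 48:525 50:531 52:542 54:525 56:541 58:539 60:530 62:531 64:533 66:545 68:386 70:387 72:390 74:384 76:387 78:394 80:364 82:326 84:226 86:228 88:231 90:235 92:407 94:519 96:519 98:527 100:538 102:527 104:518 106:524 108:531 110:520 112:540 114:531 116:473 118:375
```

The jaw face now reads about 26 mm and the stop about 90 mm, so the pad is about 6.5–7.5 mm in with the block held. I hand the job in.

```bash
python3 -c "
from rig import arm
print(arm.hand_in())"
```

```text
the job is handed in; nothing more can be done
None
```

I handed the job in at about 18 s: the block is square with its label end to the front, held against the stop with the pad about 7 mm in (camera estimate), and the arm is clear; the hand-in returned no verdict.

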